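# Clamp the filter pot, then hold its bayonet lid halfway to the lock

### The job

Turn the vise crank clockwise until the square-footed pot is firmly clamped. Then put the bayonet lid into the pot's mouth, lugs down through the two slots, twist it clockwise (seen from above) about half of the way to its lock, about 40 degrees and well short of the click, and hold it there: finish with the lid still in your grip so that a colleague can check the seal. Leave the other things on the board alone.

Things in the scene. Friction and masses are not known exactly. Their poses are not given: they have to be found in the camera images.
- vise: Grey screw vise fixed on the plywood board (board top at z=190 mm), bed 144x116 mm, its top 16 mm above the board. Origin: underside, under the screw; +x points from crank to fixed jaw, roughly away from the robot. Screw axis along x, 70 mm up. Fixed jaw's face at x=+60 mm, jaws reach 78 and 82 mm up. The pot, once clamped, has its square foot flat against that face (centre at x=+35 mm).
- vise_screw (a joint): Crank angle, rad: 0 with the crank arm straight up, grows clockwise seen from the robot (up, robot's right, down, left). 1 rad moves the jaw 3 mm toward the fixed jaw; resists with about 3 N at the grip; stays where left. Starts at 0 to 1. The pot is tight from 5.3 rad; the springy face then adds 12 N per rad, so 6.4 to 7 clamps well; past 7.6 it is hard.
- crank_grip (a point): Middle of the crank's black grip sleeve: 14 mm thick, 32 mm long, lying along the vise's x, free to spin on its pin. It circles at 30 mm radius about the screw axis, 84 mm from the vise origin toward the robot. The crank arm begins 16 mm from it, on the vise's side.
- vise_face: Springy black rubber face of the moving jaw, 80 mm wide, 21 to 63 mm above the board; it presses the pot against the fixed jaw. Spring 4 N per mm, 7 mm travel, then hard. Origin under its middle, on the board.
- pot: Loose aluminium pot, 98 mm tall, standing on the vise bed between the jaws: square foot 50x50 mm and 70 mm high, above it a round collar 66 mm across. Origin: centre of the underside. Two slots in the mouth lie at its +x and -x side, so the lid enters with its lugs along pot x (either way round). 300 g.
- pot_mouth (a point): Centre of the pot's mouth, level with its rim, 98 mm above its underside. Mouth 41 mm across; its 5 mm thick flange has two slots 20 mm wide, 58 mm tip to tip. Under the flange the lugs can turn only clockwise (from above). A spring catch on the collar, 74 degrees clockwise from the +x slot, clicks over a lid tab at 65 to 80 degrees; hard stop at 86.
- lid: Loose grey plastic lid, 48 mm tall, about 60 g, standing upright on its plug. Plug 36 mm across, tapered to 31 mm at the foot, 11.5 mm deep, two lugs along +x and -x at its foot, 11 mm wide, 4 mm high, 50 mm tip to tip. Disc 64 mm across, 11.5 to 16.5 mm up, with small tabs above the lugs; on it a grip bar along x: 46 mm long, 14 mm thick, top at 48 mm. Origin: centre of the plug's underside.
- lid_seat (a point): Centre of the underside of the lid's disc, 11.5 mm above the plug's underside; meets the pot's mouth centre when the lid is fully in. The lid has 2.5 mm of play up and down and sideways.
- phone_open: Bystander: phone 146x73x9 mm, lying flat near the left end of the board; leave alone.
- tweezers_a: Bystander: steel tweezers 126x17x10 mm, lying front to back between vise and lid; leave alone.
- kapton: Bystander: roll of tape, 70 mm across, 12 mm high, lying in the middle of the board, far side; leave alone.
- battery_a: Bystander: phone battery 113x40x5 mm on the left half of the board; leave alone.
- solder_spool: Bystander: solder spool 53x65x34 mm standing in the middle of the board, near side; leave alone.
- usb_tester: Bystander: small meter 76x36x14 mm at the left end of the board, far side; leave alone.

How it is judged (in metres and radians):
On the way, in this order (a step that is already met when the one before it is completed fails the run):
1. the pot is clamped in the vise with at least 8 N (contact force between vise_face and pot above 8 N), for 0.3 s.
2. the lid is in the mouth, lugs down through the slots, the pot still gripped (z of lid_seat in the frame of pot_mouth below 0.0025 m and horizontal distance between lid_seat and pot_mouth below 0.004 m and angle between the x axis of lid and the x axis of pot, either way round below 0.3 rad and contact force between vise_face and pot above 4 N), for 0.05 s.
At the end, for the whole second after the job is handed in: Lid in the pot's mouth (disc within 3.5 mm of the rim, centred within 4 mm), twisted 25 to 55 degrees from the slots, still, and in the gripper's grip (over 2 N); pot upright and pressed by the vise face with over 4 N (z of lid_seat in the frame of pot_mouth between -0.002 and 0.0035 m and horizontal distance between lid_seat and pot_mouth below 0.004 m and angle between the x axis of lid and the x axis of pot, either way round between 0.44 and 0.96 rad and angle between the z axis of lid and the z axis of pot, either way round below 0.15 rad and contact force between the fingers and lid above 2 N and contact force between vise_face and pot above 4 N and angle between pot's own z axis and vertical below 0.1 rad and angular speed of lid below 0.15 rad/s and linear speed of lid below 0.02 m/s); the arm keeps its last pose, push and grip.
It fails at once if the lid is twisted into the lock catch (over 70 degrees) (angle between the x axis of lid and the x axis of pot, either way round above 1.22 rad and z of lid_seat in the frame of pot_mouth below 0.004 m and horizontal distance between lid_seat and pot_mouth below 0.006 m).
It fails at once if a bystander is shoved more than 3 cm (distance of any of phone_open, tweezers_a, kapton, battery_a, solder_spool, usb_tester from where it was at the start of the episode above 0.03 m).
It also fails if it takes over 61 s, if anything falls off the work surface, if the arm or the gripper's body presses on something with over 40 N, if the wrist force passes 120 N, or if a joint passes its speed limit or range.

### The arm

A 7-joint arm with a two-finger parallel gripper is mounted at the origin on a cart in front of the work surface, level with it; the furniture and walls round the work are solid. World frame = base frame: x ahead of the robot, y to its left, z up, the work surface at z = 0. Lengths are in mm, angles in rad, forces in N, time in s.
With the tool pointing down it reaches from about 400 to 850 mm from the base axis. Payload 4.5 kg.
Tool frame: the origin (TCP) lies on the centre line of the jaws, within the pads' length; the fingertips stand 14 mm ahead of it and the grasp point (between the pads) lies 5 mm behind it (finger_overhang is the distance from the TCP to the fingertips, in mm); z points along the fingers, y is the line along which they close (so a half turn about z gives the same grasp; the last joint's range is limited). The gripper opens to 85 mm and grips with 20 to 120 N. Pads are 22 mm wide; open, the fingers measure 114 mm over their backs; the gripper's body (76 mm by 85 mm) begins 54 mm behind the grasp point. The pads swing forward as they close: fully open they stand 13 mm farther back than shut.
Start: joints at [1.319, 0.689, -0.195, 1.565, 0.157, 0.902, -0.215], TCP at [176.232, -599.664, 224.017] pointing down, gripper open.
Joint ranges: [-3.01, 3.01], [-0.46, 2.08], [-1.47, 1.51], [0.13, 2.56], [-1, 4.14], [0.04, 2.09], [-2.66, 2.66]. Speed limits (rad/s): [2.57, 2.57, 3.14, 3.14, 3.14, 3.14, 3.14].

### API

Orientations are given as a unit quaternion [x, y, z, w].
In Python, from station import * gives the robot as it stands.
- The arm moves only by the shell command python3 -m creep 'ROWS'. ROWS is JSON, a list of rows, each a list of 3 entries, a list of its own where there are three numbers: the shift along the world's x, y, z in cm, then the turn, a rotation vector about the world's x, y, z in rad, then the finger opening in cm, from 0 to 8.54. A call has 1 to 5 rows; each row shifts and turns the commanded pose from where the row before left it; what a row does not reach is not made up. A row lasts 1/12 s, in which the tool goes at most 41.7 mm and 7.16 degrees, less where a joint would pass 70% of its speed; a pose out of reach is approached as far as the arm can. A call with a gripper value outside its range is refused whole. The fingers move at their own pace and stop on an object; the grip force is fixed at half the most. Time passes only in rows, so rows that do not move let the fingers close. It gives the time, the measured TCP pose, the force, the opening and the grip force at its end, in the units of the state.
- get_state(): the state, without advancing time (a new reading comes with each control period).
- camera(name): name is "scene" or "top" or "wrist"; returns a dict with "pixels" (384x512x3 uint8, red, green, blue), "z_map" (384x512 float32, mm along the optical axis (not along the pixel's ray), 0 where there is no reading), "fx", "fy", "cx", "cy" (pixels), "rvec" (rotation vector, rad) and "tvec" (3), from world to camera coordinates, as OpenCV has them. Camera axes: x right, y down, z forward; pixel columns grow to the right and rows downward; lengths in mm; the calibration is good to about 2 mm. A picture is of the moment at which its call begins.
- finish_job(): hands the job in; it is judged then, once.
Trained networks look in a picture, given as the dict that the camera call returned (one of the last four; its "shot" number tells which), for a name from the list of things; names that differ only in an ending like _2 or _b are one class to them, and where a whole thing is asked for, a point or a joint stands for the part that bears it (a point fixed in the world has none). Each returns a list of dicts, best first, with "p" (0 to 1); they miss things now and then, are a little off and sometimes report something else, mostly with a low value. They report only what shows in the picture. A call takes as long as a camera call.
- look_for(picture, label): "position" ([x, y, z] in mm, in world coordinates, good to about 4 mm: the middle of the surface that is visible of it).
- tip_of(picture, label): "position" ([x, y, z] in mm, in world coordinates, good to about 4 mm: a listed point, or the origin of a listed thing).
The state is a dict: "time": time; "joints": joint angles; "dq": joint speeds; "joint_torque": joint torques, N m; "ee_pos": TCP position; "tool_rot": TCP orientation; "contact_force": force on the tool from outside, world axes, zero at the start; "torque": the same for the moment, N m; "finger_gap": opening from 0.0 (shut) to 1.0 (fully open); "finger_force": force on a finger pad.
Only numpy, scipy, OpenCV 4.12 (cv2) and the standard library are available. Lean on these libraries where they do the work, as an engineer would, in place of code of your own. Each camera call takes 0.05 s, during which the arm holds its last target. There are 200 camera calls.

## Working session

There is one attempt and no reset: what is moved stays moved. The work goes in short steps, Python scripts to look and compute and a shell command to move; the robot and the scene stay as the last step left them, time stands still between calls to the robot, and variables do not carry over. Pictures are saved under pics/ and viewed, at most 12 in all, crops included, and the job is handed in when it is done.

```bash
mkdir -p pics; ls; cat > h.py <<'E'
from station import *
import numpy as np, cv2
from scipy.spatial.transform import Rotation as R
def save(p,n): cv2.imwrite('pics/'+n,p['pixels'][:,:,::-1])
def pts(p):
    z=p['z_map'];v,u=np.mgrid[:z.shape[0],:z.shape[1]]
    c=np.stack([(u-p['cx'])/p['fx']*z,(v-p['cy'])/p['fy']*z,z],-1)
    Rm=cv2.Rodrigues(np.array(p['rvec'],float))[0]
    w=(c-np.array(p['tvec']).ravel())@Rm
    w[z<=0]=np.nan
    return w
def st():
    s=get_state();print({k:np.round(s[k],3).tolist() for k in s if k not in('dq','joint_torque')})
    print(np.round(R.from_quat(s['tool_rot']).as_matrix(),3).tolist())
E
python3 - <<'E'
from h import *
st()
a=camera('scene');b=camera('top')
save(a,'a.png');save(b,'b.png')
for p in(a,b):
  for l in['vise','crank_grip','vise_face','pot','pot_mouth','lid','lid_seat','tweezers_a','solder_spool','kapton']:
    print(l,[(round(d['p'],2),np.round(d['position']).tolist()) for d in tip_of(p,l)[:2]])
E
```

```text
pics
{'time': 0.0, 'joints': [1.319, 0.69, -0.194, 1.566, 0.157, 0.903, -0.215], 'ee_pos': [175.943, -599.017, 223.153], 'tool_rot': [0.99, 0.142, -0.0, -0.001], 'contact_force': [0.005, -0.817, -0.321], 'torque': [0.049, -0.019, -0.005], 'finger_force': 0.0, 'finger_gap': 0.999}
[[0.959, 0.282, -0.001], [0.282, -0.959, 0.002], [-0.0, -0.002, -1.0]]
vise [(0.8, [565.0, -124.0, 189.0]), (0.71, [521.0, 153.0, 188.0])]
crank_grip [(0.46, [480.0, -136.0, 291.0])]
vise_face [(0.57, [556.0, -123.0, 189.0]), (0.17, [596.0, -114.0, 208.0])]
pot [(0.6, [594.0, -115.0, 206.0])]
pot_mouth [(0.6, [593.0, -114.0, 305.0])]
lid [(0.75, [579.0, -339.0, 189.0])]
lid_seat [(0.59, [574.0, -334.0, 202.0])]
tweezers_a [(0.54, [534.0, -226.0, 194.0])]
solder_spool [(0.66, [476.0, 23.0, 189.0]), (0.43, [523.0, 152.0, 189.0])]
kapton [(0.72, [612.0, 32.0, 191.0])]
vise [(0.84, [562.0, -122.0, 189.0])]
crank_grip [(0.41, [478.0, -136.0, 288.0])]
vise_face [(0.61, [556.0, -119.0, 191.0]), (0.53, [575.0, -340.0, 191.0])]
pot [(0.76, [595.0, -120.0, 205.0])]
pot_mouth [(0.73, [595.0, -113.0, 306.0])]
lid [(0.57, [573.0, -338.0, 192.0])]
lid_seat [(0.86, [575.0, -338.0, 198.0]), (0.59, [564.0, -124.0, 190.0])]
tweezers_a [(0.53, [528.0, -227.0, 189.0])]
solder_spool [(0.56, [479.0, 20.0, 190.0]), (0.24, [595.0, -117.0, 204.0])]
kapton [(0.73, [612.0, 32.0, 189.0])]
```

View pics/a.png

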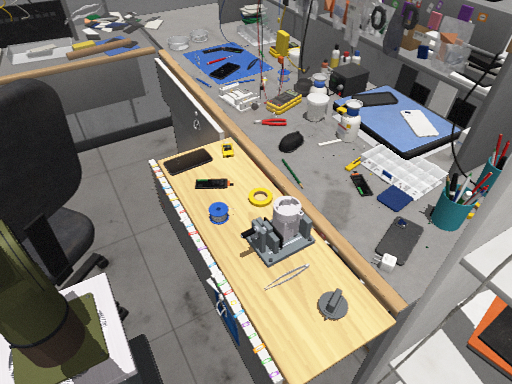

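View pics/b.png

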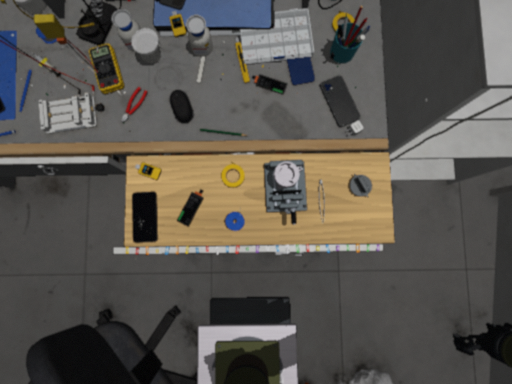

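The scene picture shows the vise at about (280,235), the pot at (288,215) and the lid at (333,303), with its grip bar pointing slightly off radial. In the top picture the crank grip is at (294,217) and the lid at (360,185). The networks agree with both. Next I'll move over the vise for a closer wrist view.

```bash

python3 -m creep '[[[1,2,3],[0,0,-0.06],8.5],[[1,2,3],[0,0,-0.06],8.5],[[1.5,2.5,2.5],[0,0,-0.06],8.5],[[1.5,2.5,2.5],[0,0,-0.06],8.5],[[1.5,2.5,2],[0,0,-0.04],8.5]]'
python3 -m creep '[[[1.8,3,1.5],[0,0,0],8.5],[[1.8,3,1.5],[0,0,0],8.5],[[1.8,3,1.5],[0,0,0],8.5],[[1.8,3,1.5],[0,0,0],8.5],[[1.8,3,1.5],[0,0,0],8.5]]'
python3 -m creep '[[[2,3,0.5],[0,0,0],8.5],[[2,3,0.5],[0,0,0],8.5],[[2,3,0.5],[0,0,0],8.5],[[2,3,0.5],[0,0,0],8.5],[[0,0,0],[0,0,0],8.5]]'
python3 - <<'E'
from h import *
st()
a=camera('wrist');save(a,'c.png')
print(np.round(-cv2.Rodrigues(np.array(a['rvec'],float))[0].T@np.array(a['tvec']).ravel()))
for l in['vise','crank_grip','vise_face','pot','pot_mouth','lid','lid_seat']:
    print(l,[(round(d['p'],2),np.round(d['position']).tolist()) for d in tip_of(a,l)[:2]])
E
```

```text
time: 1.52
ee_pos: [242.0, -483.9, 356.0]
tool_rot: [1.0, 0.001, 0.001, 0.001]
contact_force: [1.6, -0.6, 0.5]
finger_gap: 0.999
finger_force: 0.0
time: 1.93
ee_pos: [331.7, -333.0, 430.0]
tool_rot: [1.0, 0.003, 0.0, 0.0]
contact_force: [1.6, -0.1, 0.1]
finger_gap: 0.999
finger_force: 0.0
time: 2.35
ee_pos: [415.9, -206.9, 450.4]
tool_rot: [1.0, 0.01, 0.003, -0.002]
contact_force: [0.7, -0.2, 0.6]
finger_gap: 0.999
finger_force: 0.0
{'time': 2.35, 'joints': [0.571, 0.246, -0.276, 1.629, 0.064, 1.271, -1.267], 'ee_pos': [415.907, -206.903, 450.353], 'tool_rot': [1.0, 0.01, 0.003, -0.002], 'contact_force': [0.671, -0.212, 0.632], 'torque': [0.088, -0.007, 0.023], 'finger_force': 0.0, 'finger_gap': 0.999}
[[1.0, 0.019, 0.005], [0.019, -1.0, 0.004], [0.005, -0.003, -1.0]]
[ 493. -206.  599.]
vise [(0.83, [562.0, -120.0, 189.0])]
crank_grip [(0.71, [480.0, -133.0, 291.0])]
vise_face [(0.94, [557.0, -118.0, 189.0])]
pot []
pot_mouth []
lid [(0.57, [577.0, -338.0, 192.0])]
lid_seat [(0.87, [574.0, -340.0, 202.0])]
```

View pics/c.png

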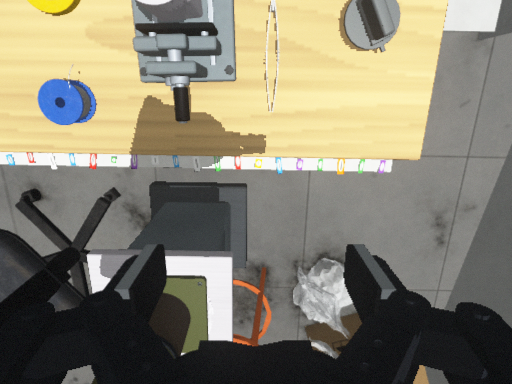

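The wrist picture shows the crank grip at about (182,103), the vise bed edge at (135–235, 80) almost square to the world, and the lid at (372,22). I'll fit the yaw, the grip and the lid bar from depth.

```bash
python3 - <<'E'
from h import *
a=camera('wrist');w=pts(a)
V=np.array
def fit(name,m):
    q=w[m]; q=q[~np.isnan(q[:,0])]
    (c,s,ang)=cv2.minAreaRect(q[:,:2].astype(np.float32))
    print(name,len(q),'rect c',np.round(c,1),'size',np.round(s,1),'ang',round(ang,1),'mean',np.round(q.mean(0),1),'z',np.round(np.nanpercentile(q[:,2],[5,50,95]),1))
v,u=np.mgrid[:384,:512]
z=w[...,2]
fit('grip',(u>165)&(u<200)&(v>85)&(v<130)&(z>230))
fit('crankarm+hub',(u>155)&(u<200)&(v>55)&(v<85)&(z>240))
fit('bed',(abs(z-206)<4)&(u<260)&(u>110)&(v<95))
fit('movjaw',(abs(z-270)<6)&(u<240)&(u>110)&(v<60))
fit('lidbar',(z>230)&(u>320)&(u<420)&(v<60))
fit('liddisc',(abs(z-206.5)<3)&(u>320)&(u<420)&(v<80))
fit('tweez',(z>193)&(u>255)&(u<290)&(v<120))
E
```

```text
grip 357 rect c [ 478.9 -136.1] size [10.4 28.9] ang 88.3 mean [ 478.8 -136.5  292. ] z [287.9 292.6 294.6]
crankarm+hub 787 rect c [ 507.7 -130.8] size [26.1 35.2] ang 2.1 mean [ 509.8 -135.2  279.6] z [253.9 280.4 295.3]
bed 2909 rect c [ 546.8 -122. ] size [ 81.9 115.7] ang 1.7 mean [ 546.4 -137.3  204.7] z [203.  204.6 206.9]
movjaw 627 rect c [ 544.5 -122.7] size [65.  33.2] ang 17.3 mean [ 538.6 -123.2  269.2] z [264.6 270.  271.7]
lidbar 407 rect c [ 569.4 -340.7] size [29.3 14. ] ang 28.1 mean [ 567.7 -340.2  235.8] z [232.1 236.1 237.8]
liddisc 1244 rect c [ 564.9 -337.1] size [43.1 63.3] ang 0.2 mean [ 565.9 -332.4  205.6] z [203.9 205.4 208.2]
tweez 217 rect c [ 531.1 -225.2] size [113.   15.5] ang 0.2 mean [ 539.6 -225.3  197.2] z [193.9 197.6 199.6]
```

```bash

python3 -m creep '[[[1.5,1.8,-2],[0,0,0],4],[[1.5,1.8,-2],[0,0,0],4],[[1.5,1.8,-2],[0,0,0],4],[[1.6,1.7,-2],[0,0,0],4],[[0,0,-2],[0,0,0],4]]'
python3 -m creep '[[[0,0,0],[0,0,0],4],[[0,0,0],[0,0,0],4]]'
```

```text
time: 3.22
ee_pos: [475.3, -139.4, 348.3]
tool_rot: [1.0, 0.006, 0.002, -0.002]
contact_force: [0.9, 0.6, -0.4]
finger_gap: 0.469
finger_force: 0.0
time: 3.38
ee_pos: [471.4, -144.4, 348.5]
tool_rot: [1.0, 0.002, -0.001, 0.0]
contact_force: [0.5, -0.2, 0.1]
finger_gap: 0.467
finger_force: 0.0
```

```bash

python3 -m creep '[[[0.3,0.4,-1],[0,0,0],4],[[0.25,0.4,-2],[0,0,0],4],[[0,0,-2],[0,0,0],4],[[0,0,-1.6],[0,0,0],4],[[0,0,0],[0,0,0],4]]'
python3 -m creep '[[[0,0,0],[0,0,0],4],[[0,0,0],[0,0,0],4]]'
python3 - <<'E'
from h import *
st();a=camera('wrist');save(a,'d.png')
E
```

```text
time: 3.8
ee_pos: [476.1, -136.1, 281.2]
tool_rot: [1.0, 0.002, -0.002, -0.0]
contact_force: [-0.2, 1.3, 0.7]
finger_gap: 0.471
finger_force: 0.0
time: 3.97
ee_pos: [478.7, -136.2, 284.4]
tool_rot: [1.0, 0.002, 0.001, 0.0]
contact_force: [-1.0, 0.5, 0.8]
finger_gap: 0.464
finger_force: 0.0
{'time': 3.967, 'joints': [0.374, 0.449, -0.286, 1.86, 0.164, 0.853, -1.558], 'ee_pos': [478.664, -136.185, 284.35], 'tool_rot': [1.0, 0.002, 0.001, 0.0], 'contact_force': [-1.02, 0.538, 0.786], 'torque': [0.042, -0.015, -0.005], 'finger_force': 0.0, 'finger_gap': 0.464}
[[1.0, 0.005, 0.003], [0.005, -1.0, -0.001], [0.003, 0.001, -1.0]]
```

View pics/d.png

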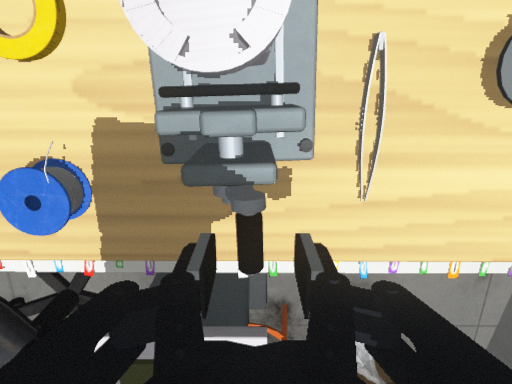

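```bash

python3 -m creep '[[[0,0,0],[0,0,0],0],[[0,0,0],[0,0,0],0],[[0,0,0],[0,0,0],0],[[0,0,0],[0,0,0],0],[[0,0,0],[0,0,0],0]]'
python3 - <<'E'
import numpy as np
t=np.linspace(.42,.42+2*np.pi,21)
y=-3*np.sin(t);z=3*np.cos(t)
yr=np.round(y,2);zr=np.round(z,2)
for i in range(20):print(round(t[i+1],2),round(yr[i+1]-yr[i],2),round(zr[i+1]-zr[i],2))
E
```

```text
time: 4.43
ee_pos: [478.4, -135.5, 283.7]
tool_rot: [1.0, 0.003, 0.001, 0.0]
contact_force: [-0.1, -0.1, 4.7]
finger_gap: 0.081
finger_force: 50.1
0.73 -0.79 -0.51
1.05 -0.59 -0.73
1.36 -0.34 -0.88
1.68 -0.04 -0.94
1.99 0.24 -0.9
2.3 0.51 -0.79
2.62 0.73 -0.59
2.93 0.88 -0.34
3.25 0.94 -0.04
3.56 0.9 0.24
3.88 0.79 0.51
4.19 0.59 0.73
4.5 0.34 0.88
4.82 0.04 0.94
5.13 -0.24 0.9
5.45 -0.51 0.79
5.76 -0.73 0.59
6.07 -0.88 0.34
6.39 -0.94 0.04
6.7 -0.9 -0.24
```

```bash

python3 -m creep '[[[0,-0.79,-0.51],[0,0,0],0],[[0,-0.59,-0.73],[0,0,0],0],[[0,0,0],[0,0,0],0],[[0,0,0],[0,0,0],0]]'
python3 - <<'E'
from h import *
a=camera('wrist');save(a,'e.png')
E
```

```text
time: 4.77
ee_pos: [478.8, -150.2, 270.5]
tool_rot: [1.0, 0.003, 0.001, 0.0]
contact_force: [4.2, -1.8, -3.1]
finger_gap: 0.08
finger_force: 46.7
```

View pics/e.png

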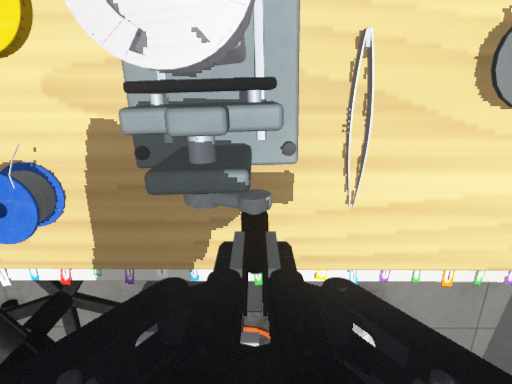

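The grip is held between the pads at about (255,265), and the crank arm has turned to the right with it. I'll continue round the circle.

```bash

python3 -m creep '[[[0,-0.34,-0.88],[0,0,0],0],[[0,-0.04,-0.94],[0,0,0],0],[[0,0.24,-0.9],[0,0,0],0],[[0,0.51,-0.79],[0,0,0],0],[[0,0,0],[0,0,0],0]]'
python3 -m creep '[[[0,0.73,-0.59],[0,0,0],0],[[0,0.88,-0.34],[0,0,0],0],[[0,0.94,-0.04],[0,0,0],0],[[0,0,0],[0,0,0],0],[[0,0,0],[0,0,0],0]]'
```

```text
time: 5.23
ee_pos: [478.5, -144.4, 234.6]
tool_rot: [1.0, 0.004, 0.001, -0.0]
contact_force: [5.5, 0.7, -4.4]
finger_gap: 0.079
finger_force: 46.6
time: 5.65
ee_pos: [477.9, -119.7, 226.3]
tool_rot: [1.0, 0.003, 0.0, 0.0]
contact_force: [1.5, 0.8, 5.7]
finger_gap: 0.08
finger_force: 51.5
```

```bash

python3 -m creep '[[[0,0.9,0.24],[0,0,0],0],[[0,0.79,0.51],[0,0,0],0],[[0,0.59,0.73],[0,0,0],0],[[0,0.34,0.88],[0,0,0],0],[[0,0,0],[0,0,0],0]]'
python3 -m creep '[[[0,0.04,0.94],[0,0,0],0],[[0,-0.24,0.9],[0,0,0],0],[[0,-0.51,0.79],[0,0,0],0],[[0,0,0],[0,0,0],0],[[0,0,0],[0,0,0],0]]'
python3 -m creep '[[[0,-0.73,0.59],[0,0,0],0],[[0,-0.88,0.34],[0,0,0],0],[[0,-0.94,0.04],[0,0,0],0],[[0,-0.9,-0.24],[0,0,0],0],[[0,0,0],[0,0,0],0]]'
python3 -m creep '[[[0,0,0],[0,0,0],0],[[0,0,0],[0,0,0],0],[[0,0,0],[0,0,0],0]]'
```

```text
time: 6.07
ee_pos: [477.4, -93.8, 250.3]
tool_rot: [1.0, 0.003, -0.0, 0.0]
contact_force: [0.8, 0.3, 2.9]
finger_gap: 0.003
finger_force: 1.3
time: 6.48
ee_pos: [477.1, -101.5, 275.5]
tool_rot: [1.0, 0.002, -0.0, 0.0]
contact_force: [-0.4, 0.8, -0.2]
finger_gap: 0.003
finger_force: 0.0
time: 6.9
ee_pos: [477.0, -138.8, 282.4]
tool_rot: [1.0, 0.001, -0.001, 0.001]
contact_force: [0.1, -0.6, -0.1]
finger_gap: 0.001
finger_force: 0.0
time: 7.15
ee_pos: [477.7, -135.1, 282.9]
tool_rot: [1.0, 0.003, -0.0, -0.0]
contact_force: [0.8, 0.0, 0.3]
finger_gap: -0.004
finger_force: 0.0
```

```bash

python3 -m creep '[[[0,0,1.5],[0,0,0],4],[[-1,0,3],[0,0,0],4],[[-1,0,3],[0,0,0],4],[[-1,0,2],[0,0,0],4],[[0,0,0],[0,0,0],4]]'
python3 -m creep '[[[0,0,0],[0,0,0],4],[[0,0,0],[0,0,0],4]]'
python3 - <<'E'
from h import *
st();a=camera('wrist');save(a,'f.png');w=pts(a);np.save('w.npy',w)
for l in['crank_grip','vise_face','pot_mouth','pot','vise']:
    print(l,[(round(d['p'],2),np.round(d['position']).tolist()) for d in tip_of(a,l)[:2]])
E
```

```text
time: 7.57
ee_pos: [448.6, -135.5, 382.1]
tool_rot: [1.0, 0.003, 0.003, 0.001]
contact_force: [-0.1, -0.2, -0.1]
finger_gap: 0.469
finger_force: 0.0
time: 7.73
ee_pos: [447.5, -135.3, 377.4]
tool_rot: [1.0, 0.003, -0.0, -0.0]
contact_force: [-0.3, -0.5, 0.1]
finger_gap: 0.465
finger_force: 0.0
{'time': 7.733, 'joints': [0.41, 0.307, -0.299, 1.773, 0.101, 1.078, -1.487], 'ee_pos': [447.512, -135.265, 377.4], 'tool_rot': [1.0, 0.003, -0.0, -0.0], 'contact_force': [-0.34, -0.501, 0.118], 'torque': [-0.017, 0.027, -0.019], 'finger_force': 0.0, 'finger_gap': 0.465}
[[1.0, 0.006, -0.001], [0.006, -1.0, 0.0], [-0.001, -0.0, -1.0]]
crank_grip [(0.62, [477.0, -92.0, 252.0]), (0.23, [579.0, -338.0, 201.0])]
vise_face [(0.73, [569.0, -118.0, 190.0]), (0.35, [561.0, -119.0, 189.0])]
pot_mouth [(0.46, [572.0, -338.0, 202.0])]
pot [(0.79, [596.0, -117.0, 210.0])]
vise [(0.86, [563.0, -121.0, 193.0])]
```

View pics/f.png

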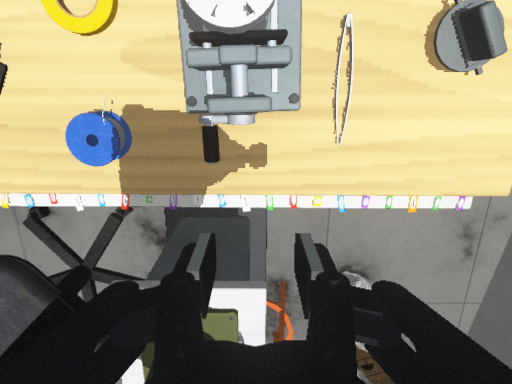

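The grip now shows at (211,144), left of the screw, at about 4.4 rad. It slipped out downward, so I had held it too high. I'll measure it and re-grasp deeper.

```bash
python3 - <<'E'
import numpy as np
w=np.load('w.npy');r=w[128:160,204:219].reshape(-1,3);r=r[r[:,2]>225]
print(len(r),np.round(np.percentile(r,[2,50,98],axis=0),1))
E
```

```text
460 [[ 467.8 -102.3  249.9]
 [ 481.1  -96.7  255. ]
 [ 494.9  -90.2  257.2]]
```

```bash

python3 -m creep '[[[1,1.3,-1.5],[0,0,0],3.2],[[1,1.3,-2],[0,0,0],3.2],[[1.05,1.3,-2],[0,0,0],3.2],[[0,0,0],[0,0,0],3.2],[[0,0,0],[0,0,0],3.2]]'
python3 -m creep '[[[0,0,-2],[0,0,0],3.2],[[0,0,-2.2],[0,0,0],3.2],[[0,0,-2],[0,0,0],3.2],[[0,0,-2],[0,0,0],3.2],[[0,0,0],[0,0,0],3.2]]'
python3 -m creep '[[[0,0,0],[0,0,0],3.2],[[0,0,0],[0,0,0],3.2]]'
```

```text
time: 8.45
ee_pos: [477.8, -96.0, 322.0]
tool_rot: [1.0, 0.004, -0.001, -0.0]
contact_force: [-0.0, 0.1, -0.2]
finger_gap: 0.371
finger_force: 0.0
time: 8.87
ee_pos: [476.0, -97.9, 239.0]
tool_rot: [1.0, 0.002, -0.003, 0.0]
contact_force: [-0.7, 0.2, -1.1]
finger_gap: 0.373
finger_force: 0.0
time: 9.03
ee_pos: [479.1, -97.3, 242.5]
tool_rot: [1.0, 0.002, 0.001, 0.0]
contact_force: [0.2, 0.0, 0.7]
finger_gap: 0.374
finger_force: 0.0
```

```bash

python3 -m creep '[[[0,0.1,-0.4],[0,0,0],3.2],[[0,0,0],[0,0,0],0],[[0,0,0],[0,0,0],0],[[0,0,0],[0,0,0],0],[[0,0,0],[0,0,0],0]]'
python3 - <<'E'
import numpy as np
t=np.linspace(4.37,6.8,9)
y=-3*np.sin(t);z=3*np.cos(t)
yr=np.round(y,2);zr=np.round(z,2)
for i in range(8):print(round(t[i+1],2),round(yr[i+1]-yr[i],2),round(zr[i+1]-zr[i],2))
E
```

```text
time: 9.45
ee_pos: [478.7, -95.4, 237.5]
tool_rot: [1.0, 0.003, 0.001, 0.0]
contact_force: [0.7, 0.7, 1.5]
finger_gap: 0.134
finger_force: 58.4
4.67 0.17 0.89
4.98 -0.1 0.91
5.28 -0.37 0.83
5.58 -0.6 0.68
5.89 -0.78 0.47
6.19 -0.88 0.22
6.5 -0.9 -0.06
6.8 -0.85 -0.32
```

```bash

python3 -m creep '[[[0,0,0],[0,0,0],2.5],[[0,0,-0.4],[0,0,0],2.5],[[0,0,0],[0,0,0],2.5],[[0,0,0],[0,0,0],0],[[0,0,0],[0,0,0],0]]'
python3 -m creep '[[[0,0,0],[0,0,0],0],[[0,0,0],[0,0,0],0]]'
```

```text
time: 9.87
ee_pos: [477.9, -95.5, 232.7]
tool_rot: [1.0, 0.003, -0.0, -0.0]
contact_force: [-0.5, 1.0, -1.5]
finger_gap: 0.134
finger_force: 58.4
time: 10.03
ee_pos: [477.9, -95.5, 232.7]
tool_rot: [1.0, 0.003, -0.0, -0.0]
contact_force: [0.8, 1.7, -2.9]
finger_gap: 0.13
finger_force: 58.4
```

```bash

python3 -m creep '[[[0,0.17,0.89],[0,0,0],0],[[0,-0.1,0.91],[0,0,0],0],[[0,-0.37,0.83],[0,0,0],0],[[0,-0.6,0.68],[0,0,0],0],[[0,0,0],[0,0,0],0]]'
python3 -m creep '[[[0,-0.78,0.47],[0,0,0],0],[[0,-0.88,0.22],[0,0,0],0],[[0,-0.9,-0.06],[0,0,0],0],[[0,-0.85,-0.32],[0,0,0],0],[[0,0,0],[0,0,0],0]]'
python3 -m creep '[[[0,0,0],[0,0,0],0],[[0,0,0],[0,0,0],0]]'
```

```text
time: 10.45
ee_pos: [478.4, -107.0, 267.6]
tool_rot: [1.0, 0.002, 0.001, 0.001]
contact_force: [-0.2, -2.5, 0.0]
finger_gap: 0.137
finger_force: 60.0
time: 10.87
ee_pos: [479.3, -137.7, 269.4]
tool_rot: [1.0, 0.003, 0.001, -0.002]
contact_force: [3.5, 2.1, -8.0]
finger_gap: 0.134
finger_force: 59.7
time: 11.03
ee_pos: [479.3, -137.7, 269.4]
tool_rot: [1.0, 0.003, 0.001, -0.001]
contact_force: [4.7, 2.6, -8.6]
finger_gap: 0.136
finger_force: 59.7
```

```bash

python3 -m creep '[[[0,0,0],[0,0,0],0],[[0,0,0],[0,0,0],0],[[0,0,0],[0,0,0],4],[[0,0,0],[0,0,0],4],[[0,0,0],[0,0,0],4]]'
python3 -m creep '[[[0,0,3],[0,0,0],4],[[0,0,3.5],[0,0,0],4],[[0,0,3.5],[0,0,0],4],[[0,0,3.5],[0,0,0],8.5],[[0.5,0,3],[0,0,0],8.5]]'
python3 -m creep '[[[0,0,0],[0,0,0],8.5],[[0,0,0],[0,0,0],8.5]]'
python3 - <<'E'
from h import *
st();a=camera('wrist');save(a,'g.png');w=pts(a);np.save('wp.npy',w)
for l in['crank_grip','vise_face','pot_mouth','pot','vise']:
    print(l,[(round(d['p'],2),np.round(d['position']).tolist()) for d in tip_of(a,l)[:2]])
E
```

```text
time: 11.45
ee_pos: [478.1, -139.5, 269.9]
tool_rot: [1.0, 0.002, 0.0, 0.0]
contact_force: [-0.4, 0.2, -0.1]
finger_gap: 0.465
finger_force: 0.0
time: 11.87
ee_pos: [482.3, -139.4, 437.5]
tool_rot: [1.0, 0.002, 0.001, 0.001]
contact_force: [0.8, -0.5, -0.0]
finger_gap: 0.732
finger_force: 0.0
time: 12.03
ee_pos: [483.9, -139.2, 436.2]
tool_rot: [1.0, 0.002, 0.002, 0.001]
contact_force: [0.7, 0.6, -0.6]
finger_gap: 0.989
finger_force: 0.0
{'time': 12.033, 'joints': [0.4, 0.322, -0.309, 1.564, 0.102, 1.267, -1.49], 'ee_pos': [483.886, -139.191, 436.165], 'tool_rot': [1.0, 0.002, 0.002, 0.001], 'contact_force': [0.708, 0.629, -0.641], 'torque': [-0.011, 0.029, -0.018], 'finger_force': 0.0, 'finger_gap': 0.989}
[[1.0, 0.005, 0.004], [0.005, -1.0, -0.001], [0.004, 0.001, -1.0]]
crank_grip [(0.63, [477.0, -136.0, 289.0])]
vise_face [(0.7, [571.0, -116.0, 188.0])]
pot_mouth [(0.81, [599.0, -119.0, 303.0])]
pot [(0.74, [600.0, -117.0, 208.0])]
vise [(0.97, [562.0, -117.0, 193.0])]
```

View pics/g.png

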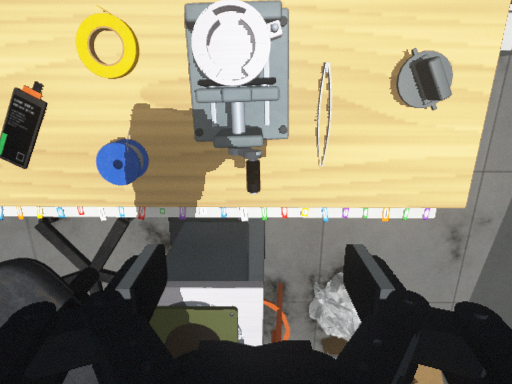

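The picture shows the pot at (231,42) with its catch at (278,30), about 75° clockwise from up, so pot x lies close to world x. The lid is at (427,80), and its bar is tilted. I'll fit both from depth.

```bash
python3 - <<'E'
from h import *
w=np.load('wp.npy');im=cv2.imread('pics/g.png')
v,u=np.mgrid[:384,:512];z=w[...,2]
m=(z>299)&(z<309)&(u>180)&(u<275)&(v<100)
q=w[m];print('rim z',np.percentile(q[:,2],[5,50,95]))
c,r=cv2.minEnclosingCircle(q[:,:2].astype(np.float32));print('mec',c,r)
# algebraic fit on collar outer edge
from scipy.optimize import least_squares
o=q[np.hypot(*(q[:,:2]-[c[0],c[1]]).T)>30]
s=least_squares(lambda p:np.hypot(o[:,0]-p[0],o[:,1]-p[1])-p[2],[c[0],c[1],32],loss='soft_l1');print('outer',s.x)
hc=np.array(s.x[:2])
b=w[(u>180)&(u<290)&(v<100)].reshape(-1,3);d=b[:,:2]-hc;rr=np.hypot(*d.T);th=np.degrees(np.arctan2(d[:,1],d[:,0]))
ring=(rr>22.5)&(rr<27.5)
for t0 in range(-180,180,10):
    k=ring&(th>=t0)&(th<t0+10);print(t0,k.sum(),np.round((b[k,2]<300).mean(),2),end='; ')
print()
m=(z>231)&(u>380)&(u<470)&(v>30)&(v<130);q=w[m];print('bar',len(q),cv2.minAreaRect(q[:,:2].astype(np.float32)),np.percentile(q[:,2],[5,50,95]))
t=q[q[:,2]>np.percentile(q[:,2],95)-5];print('top',len(t),cv2.minAreaRect(t[:,:2].astype(np.float32)),t.mean(0))
m=(abs(z-206)<4)&(u>380)&(u<470)&(v>30)&(v<130);q=w[m];print('disc',cv2.minEnclosingCircle(q[:,:2].astype(np.float32)))
cv2.imwrite('pics/g2.png',np.hstack([cv2.resize(im[0:100,180:290],None,fx=4,fy=4,interpolation=2)[:400],cv2.resize(im[30:130,385:470],None,fx=4,fy=4,interpolation=2)]))
E
```

```text
rim z [300.94152934 302.37359062 303.70425078]
mec (602.2608032226562, -122.0443115234375) 36.485626220703125
outer [ 601.59943726 -121.04308977   31.9897699 ]
-180 29 1.0; -170 27 1.0; -160 30 0.47; -150 32 0.0; -140 32 0.0; -130 34 0.0; -120 33 0.0; -110 33 0.0; -100 33 0.0; -90 36 0.0; -80 35 0.0; -70 36 0.0; -60 35 0.0; -50 36 0.0; -40 36 0.0; -30 30 0.07; -20 41 0.88; -10 40 0.95; 0 28 1.0; 10 32 1.0; 20 34 1.0; 30 29 0.41; 40 35 0.0; 50 36 0.0; 60 37 0.05; 70 40 0.18; 80 55 0.31; 90 48 0.27; 100 47 0.3; 110 40 0.2; 120 36 0.17; 130 32 0.06; 140 42 0.24; 150 34 0.88; 160 27 1.0; 170 27 1.0; 
bar 648 ((577.1468505859375, -336.5523376464844), (45.66364288330078, 14.36159610748291), 27.679603576660156) [232.52626848 236.35747886 237.86868061]
top 607 ((577.1468505859375, -336.5523376464844), (45.66364288330078, 14.36159610748291), 27.679603576660156) [ 577.34170475 -335.57696584  236.26710303]
disc ((576.6156005859375, -336.30340576171875), 37.67133331298828)
```

View pics/g2.png

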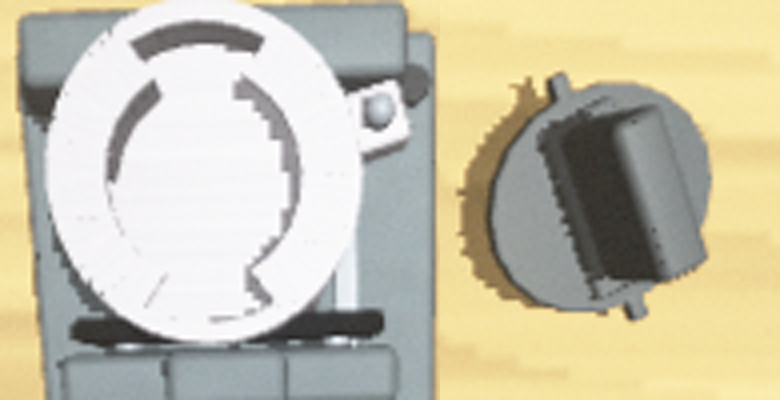

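```bash

python3 -m creep '[[[1,-2.7,-1],[0,0,0.08],8],[[1,-2.8,-1],[0,0,0.08],8],[[1.2,-2.8,-1.5],[0,0,0.08],8],[[1.2,-2.8,-2],[0,0,0.08],8],[[1.3,-2.8,-2],[0,0,0.08],8]]'
python3 -m creep '[[[1.3,-2.5,-2.5],[0,0,0.08],8],[[1.2,-2,-2.5],[0,0,0],7],[[1.1,-1.3,-2.5],[0,0,0],6],[[0,0,0],[0,0,0],5],[[0,0,0],[0,0,0],4]]'
python3 -m creep '[[[0,0,0],[0,0,0],4],[[0,0,0],[0,0,0],4]]'
python3 - <<'E'
from h import *
st();a=camera('wrist');w=pts(a)
z=w[...,2];m=(z>231)&(z<242)&(abs(w[...,0]-577)<45)&(abs(w[...,1]+336)<45);q=w[m]
print('bar',len(q),cv2.minAreaRect(q[:,:2].astype(np.float32)),q[:,2].max())
E
```

```text
time: 12.75
ee_pos: [540.3, -279.2, 358.0]
tool_rot: [0.979, 0.203, -0.0, -0.0]
contact_force: [0.2, -0.7, -0.2]
finger_gap: 0.939
finger_force: 0.0
time: 13.17
ee_pos: [575.0, -335.6, 281.6]
tool_rot: [0.971, 0.24, -0.002, -0.002]
contact_force: [0.5, 0.1, 0.0]
finger_gap: 0.475
finger_force: 0.0
time: 13.33
ee_pos: [577.0, -334.7, 286.1]
tool_rot: [0.97, 0.241, 0.001, 0.001]
contact_force: [0.2, 0.4, -0.3]
finger_gap: 0.472
finger_force: 0.0
{'time': 13.333, 'joints': [0.635, 0.703, -0.355, 1.342, 0.249, 1.138, -0.83], 'ee_pos': [576.97, -334.679, 286.141], 'tool_rot': [0.97, 0.241, 0.001, 0.001], 'contact_force': [0.205, 0.396, -0.314], 'torque': [-0.009, -0.024, -0.039], 'finger_force': 0.0, 'finger_gap': 0.472}
[[0.884, 0.468, 0.003], [0.468, -0.884, -0.001], [0.002, 0.002, -1.0]]
bar 1232 ((577.7119140625, -336.7804260253906), (45.10199737548828, 13.605347633361816), 27.524486541748047) 238.6510566997715
```

```bash

python3 -m creep '[[[0.1,-0.2,-2],[0,0,0],4],[[0,0,-2],[0,0,0],4],[[0,0,-1.6],[0,0,0],4],[[0,0,-0.5],[0,0,0],4],[[0,0,0],[0,0,0],4]]'
python3 -m creep '[[[0,0,0],[0,0,0],4],[[0,0,0],[0,0,0],4]]'
```

```text
time: 13.8
ee_pos: [576.7, -337.1, 223.1]
tool_rot: [0.971, 0.241, -0.001, -0.0]
contact_force: [0.5, -0.2, 0.0]
finger_gap: 0.466
finger_force: 0.0
time: 13.97
ee_pos: [578.3, -337.9, 225.1]
tool_rot: [0.971, 0.241, 0.001, 0.001]
contact_force: [0.3, 0.2, 0.8]
finger_gap: 0.468
finger_force: 0.0
```

```bash

python3 -m creep '[[[0,0,-0.2],[0,0,0],0],[[0,0,0],[0,0,0],0],[[0,0,0],[0,0,0],0],[[0,0,0],[0,0,0],0],[[0,0,0],[0,0,0],0]]'
python3 -m creep '[[[0,0,1],[0,0,0],0],[[0,0,2],[0,0,0],0],[[0,0,3],[0,0,0],0],[[0,0,3],[0,0,0],0],[[0,0,3],[0,0,0],0]]'
python3 -m creep '[[[0,0,2],[0,0,0],0],[[0,0,0],[0,0,0],0],[[0,0,0],[0,0,0],0],[[0,0,0],[0,0,0],0]]'
python3 - <<'E'
from h import *
st();a=camera('wrist');w=pts(a);save(a,'h.png')
E
```

```text
time: 14.38
ee_pos: [577.5, -337.7, 222.0]
tool_rot: [0.971, 0.241, 0.0, 0.0]
contact_force: [0.5, 1.4, 4.3]
finger_gap: 0.14
finger_force: 59.8
time: 14.8
ee_pos: [576.8, -337.7, 342.6]
tool_rot: [0.971, 0.241, -0.0, -0.0]
contact_force: [1.2, -0.5, -1.0]
finger_gap: 0.138
finger_force: 59.1
time: 15.13
ee_pos: [576.6, -337.6, 360.2]
tool_rot: [0.971, 0.241, -0.001, -0.001]
contact_force: [-0.5, 0.4, -1.1]
finger_gap: 0.139
finger_force: 59.1
{'time': 15.133, 'joints': [0.633, 0.656, -0.36, 1.206, 0.224, 1.319, -0.798], 'ee_pos': [576.559, -337.642, 360.211], 'tool_rot': [0.971, 0.241, -0.001, -0.001], 'contact_force': [-0.455, 0.355, -1.121], 'torque': [-0.057, 0.017, -0.034], 'finger_force': 59.142, 'finger_gap': 0.139}
[[0.884, 0.467, -0.002], [0.467, -0.884, 0.001], [-0.001, -0.001, -1.0]]
```

View pics/h.png

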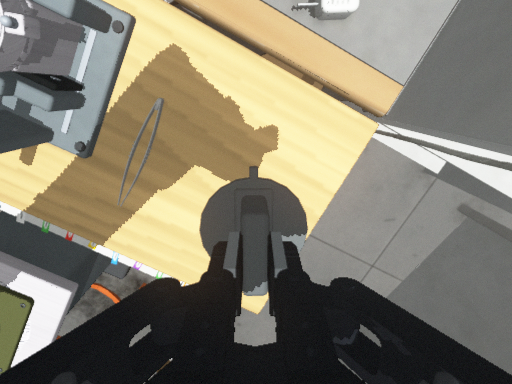

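The lid hangs level with its bar between the pads at (255,240). I'll carry it over the mouth and look again before inserting.

```bash

python3 -m creep '[[[0.3,2,0.5],[0,0,-0.05],0],[[0.3,3,0.5],[0,0,-0.08],0],[[0.3,3,0],[0,0,-0.08],0],[[0.3,3,0],[0,0,-0.08],0],[[0.3,3,0],[0,0,-0.08],0]]'
python3 -m creep '[[[0.3,3,0],[0,0,-0.08],0],[[0.3,2.7,0],[0,0,-0.005],0],[[0.25,2,0],[0,0,0],0],[[0,0,0],[0,0,0],0],[[0,0,0],[0,0,0],0]]'
python3 -m creep '[[[0,0,0],[0,0,0],0],[[0,0,0],[0,0,0],0]]'
python3 - <<'E'
from h import *
st();a=camera('scene');b=camera('top');c=camera('wrist')
for p in (a,b,c):
  for l in['lid_seat','pot_mouth']:
    print(l,[(round(d['p'],2),np.round(d['position']).tolist()) for d in tip_of(p,l)[:2]])
im=c['pixels'][:,:,::-1];im2=a['pixels'][170:270,230:330,::-1]
cv2.imwrite('pics/i.png',np.hstack([im[:, :,:][0:384,100:400],cv2.resize(im2,(384,384),interpolation=2)]))
w=pts(c)
z=w[...,2]
o=w[(z>299)&(z<308)&(np.hypot(w[...,0]-600,w[...,1]+120)<36)&(np.hypot(w[...,0]-600,w[...,1]+120)>28)]
print(len(o))
if len(o)>20:
  from scipy.optimize import least_squares
  s=least_squares(lambda p:np.hypot(o[:,0]-p[0],o[:,1]-p[1])-33,[600,-120],loss='soft_l1');print(np.round(np.percentile(o,[0,100],axis=0),1))
E
```

```text
time: 15.6
ee_pos: [591.4, -196.4, 369.6]
tool_rot: [0.998, 0.056, -0.001, -0.001]
contact_force: [0.2, -0.2, 0.2]
finger_gap: 0.142
finger_force: 59.1
time: 16.02
ee_pos: [600.3, -119.4, 370.0]
tool_rot: [1.0, 0.017, -0.001, -0.0]
contact_force: [0.0, -1.1, 0.2]
finger_gap: 0.145
finger_force: 59.1
time: 16.18
ee_pos: [600.2, -122.8, 370.5]
tool_rot: [1.0, 0.014, -0.001, 0.001]
contact_force: [0.0, -0.3, -0.4]
finger_gap: 0.142
finger_force: 59.1
{'time': 16.183, 'joints': [0.269, 0.545, -0.26, 1.381, 0.143, 1.236, -1.544], 'ee_pos': [600.186, -122.843, 370.473], 'tool_rot': [1.0, 0.014, -0.001, 0.001], 'contact_force': [0.013, -0.266, -0.386], 'torque': [-0.028, 0.02, 0.036], 'finger_force': 59.105, 'finger_gap': 0.142}
[[1.0, 0.028, -0.002], [0.028, -1.0, -0.001], [-0.002, 0.001, -1.0]]
lid_seat [(0.76, [600.0, -121.0, 349.0])]
pot_mouth [(0.77, [600.0, -121.0, 306.0])]
lid_seat [(0.51, [599.0, -121.0, 348.0])]
pot_mouth [(0.49, [597.0, -118.0, 304.0])]
lid_seat [(0.83, [600.0, -126.0, 351.0])]
pot_mouth []
901
[[ 598.6 -154.6  299. ]
 [ 633.6  -85.6  307.7]]
```

View pics/i.png

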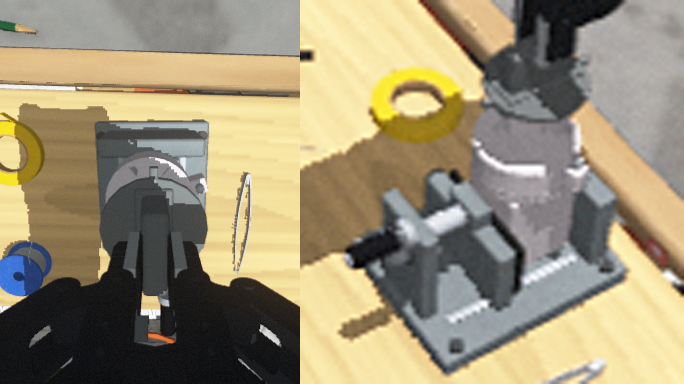

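The lid hangs about 45 mm above the mouth, with its tab in line with the far slot at (152,175). It needs about 2 mm to the left, then straight down.

```bash

python3 -m creep '[[[0,0.25,-1],[0,0,0],0],[[0,0,-1.2],[0,0,0],0],[[0,0,-1],[0,0,0],0],[[0,0,-0.3],[0,0,0],0],[[0,0,0],[0,0,0],0]]'
python3 -m creep '[[[0,0,-0.4],[0,0,0],0],[[0,0,-0.3],[0,0,0],0],[[0,0,0],[0,0,0],0]]'
```

```text
time: 17.05
ee_pos: [600.1, -118.4, 335.2]
tool_rot: [1.0, 0.015, -0.001, -0.0]
contact_force: [0.5, 0.2, -0.3]
finger_gap: 0.143
finger_force: 59.1
time: 17.3
ee_pos: [600.6, -118.3, 328.9]
tool_rot: [1.0, 0.015, -0.0, 0.0]
contact_force: [0.6, 0.6, -1.3]
finger_gap: 0.143
finger_force: 59.1
```

```bash

python3 -m creep '[[[0,-0.1,-0.3],[0,0,0],0],[[0,0,-0.1],[0,0,0],0],[[0,0,0],[0,0,0],0],[[0,0,0],[0,0,0],0]]'
python3 - <<'E'
from h import *
st();a=camera('scene')
for l in['lid_seat','pot_mouth','lid','pot']:
    print(l,[(round(d['p'],2),np.round(d['position']).tolist()) for d in tip_of(a,l)[:2]])
E
```

```text
time: 17.63
ee_pos: [600.8, -119.3, 325.3]
tool_rot: [1.0, 0.015, 0.0, 0.0]
contact_force: [0.0, -0.1, -0.6]
finger_gap: 0.142
finger_force: 59.1
{'time': 17.633, 'joints': [0.266, 0.576, -0.259, 1.463, 0.156, 1.122, -1.561], 'ee_pos': [600.782, -119.312, 325.295], 'tool_rot': [1.0, 0.015, 0.0, 0.0], 'contact_force': [0.016, -0.072, -0.557], 'torque': [-0.062, -0.026, -0.019], 'finger_force': 59.12, 'finger_gap': 0.142}
[[1.0, 0.031, 0.0], [0.031, -1.0, -0.0], [0.0, 0.0, -1.0]]
lid_seat [(0.82, [598.0, -115.0, 303.0])]
pot_mouth [(0.94, [597.0, -116.0, 305.0]), (0.71, [481.0, -139.0, 286.0])]
lid [(0.69, [599.0, -121.0, 289.0])]
pot [(0.66, [601.0, -113.0, 206.0]), (0.23, [477.0, 25.0, 190.0])]
```

```bash

python3 -m creep '[[[0,0,-0.1],[0,0,0],0],[[0,0,0],[0,0,0],0]]'
python3 -m creep '[[[0,0,-0.1],[0,0,0],0],[[0,0,0],[0,0,0],0]]'
```

```text
time: 18.05
ee_pos: [600.9, -119.1, 324.8]
tool_rot: [1.0, 0.015, 0.0, 0.0]
contact_force: [-0.4, 0.2, 3.0]
finger_gap: 0.139
finger_force: 59.5
time: 18.22
ee_pos: [601.0, -118.9, 324.5]
tool_rot: [1.0, 0.016, 0.001, 0.0]
contact_force: [-2.0, 1.0, 7.1]
finger_gap: 0.141
finger_force: 60.1
```

```bash

python3 -m creep '[[[0,0,0.2],[0,0,0],0],[[0,0,0],[0,0,0],0],[[0,0,0],[0,0,-0.08],0],[[0,0,0],[0,0,-0.08],0],[[0,0,0],[0,0,0],0]]'
python3 -m creep '[[[0,0,0],[0,0,-0.1],0],[[0,0,0],[0,0,-0.1],0],[[0,0,0],[0,0,0],0]]'
```

```text
time: 18.63
ee_pos: [600.7, -119.3, 324.9]
tool_rot: [0.998, -0.066, -0.0, 0.0]
contact_force: [-0.6, 0.2, 1.0]
finger_gap: 0.144
finger_force: 59.2
time: 18.88
ee_pos: [600.6, -119.2, 325.0]
tool_rot: [0.986, -0.164, -0.0, 0.0]
contact_force: [1.0, -0.2, -1.5]
finger_gap: 0.141
finger_force: 59.2
```

```bash

python3 -m creep '[[[0,0,0],[0,0,-0.1],0],[[0,0,0],[0,0,-0.1],0],[[0,0,0],[0,0,-0.1],0],[[0,0,0],[0,0,-0.04],0],[[0,0,0],[0,0,0],0]]'
python3 -m creep '[[[0,0,0],[0,0,0],0],[[0,0,0],[0,0,0],0],[[0,0,0],[0,0,0],0],[[0,0,0],[0,0,0],0]]'
python3 - <<'E'
from h import *
st();a=camera('wrist');b=camera('scene')
for l in['lid_seat','pot_mouth','lid','pot','crank_grip','vise_face']:
    print(l,[(round(d['p'],2),np.round(d['position']).tolist()) for d in tip_of(b,l)[:1]])
cv2.imwrite('pics/j.png',np.hstack([a['pixels'][:,70:430,::-1],cv2.resize(b['pixels'][170:270,230:330,::-1],(384,384),interpolation=2)]))
E
```

```text
time: 19.3
ee_pos: [600.6, -119.2, 324.9]
tool_rot: [0.945, -0.327, -0.0, 0.0]
contact_force: [0.4, 0.8, -0.8]
finger_gap: 0.143
finger_force: 59.2
time: 19.63
ee_pos: [600.7, -119.3, 325.1]
tool_rot: [0.945, -0.328, -0.0, -0.0]
contact_force: [-0.1, -0.9, -1.5]
finger_gap: 0.142
finger_force: 59.1
{'time': 19.633, 'joints': [0.159, 0.568, -0.068, 1.469, 0.041, 1.105, -2.155], 'ee_pos': [600.659, -119.268, 325.109], 'tool_rot': [0.945, -0.328, -0.0, -0.0], 'contact_force': [-0.084, -0.92, -1.497], 'torque': [-0.051, -0.008, -0.054], 'finger_force': 59.12, 'finger_gap': 0.142}
[[0.785, -0.619, -0.0], [-0.619, -0.785, 0.0], [-0.0, 0.0, -1.0]]
lid_seat [(0.75, [598.0, -119.0, 204.0])]
pot_mouth [(0.79, [599.0, -120.0, 304.0])]
lid [(0.7, [602.0, -119.0, 288.0])]
pot [(0.93, [598.0, -115.0, 206.0])]
crank_grip [(0.48, [480.0, -141.0, 292.0])]
vise_face [(0.59, [570.0, -121.0, 192.0])]
```

View pics/j.png

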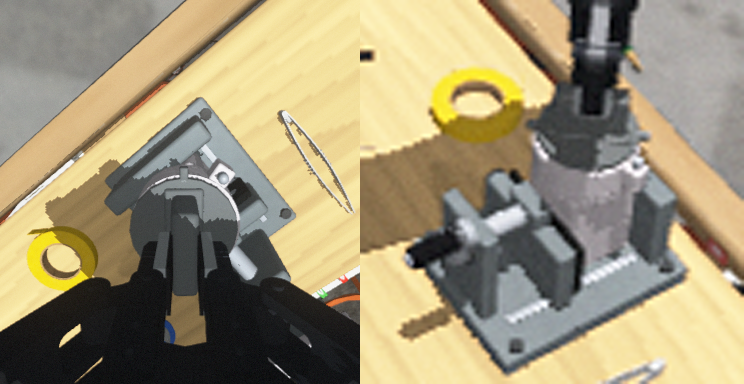

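The lid is seated on the collar and turned about 40°. Its tab at (185,172) is still well short of the catch at (222,178), the pot is upright and the grip is firm. I'm handing in.

```bash
python3 -c "
from station import *
print(finish_job())"
```

```text
the job is handed in; nothing more can be done
None
```

I clamped the pot with the crank at about 6.75 rad, put the lid in the mouth, twisted it about 40° clockwise (short of the catch), and handed in at about 20 s with the lid still gripped; the judge returned no verdict.

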